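# Bring the bench magnifier down over the watch movement

## Robot

A 6-joint arm with a two-finger parallel gripper is mounted at the origin on the work surface. World frame = base frame: x ahead of the robot, y to its left, z up, the work surface at z = 0. Lengths are in m, angles in rad, forces in N, time in s.
With the tool pointing down it reaches from about 0.35 to 0.975 m from the base axis. Payload 4.9 kg.
Tool frame: the origin (TCP) lies midway between the tips of the shut fingers; the grasp point (between the pads) lies 19 mm behind it (manip.pinch_z is the x of the grasp point in the tool frame, in m); x points along the fingers, y is the direction in which the jaws open and shut, and the axes are right-handed (so a half turn about x gives the same grasp; the last joint's range is limited). The gripper opens to 85 mm and grips with 20 to 120 N. Pads are 22 mm wide; open, the fingers measure 114 mm over their backs; the gripper's body (76 mm by 85 mm) begins 54 mm behind the grasp point. The pads swing forward as they close: fully open they stand 13 mm farther back than shut.
Start: joints at [-1.454, 0.053, 1.613, -0, 1.476, -0.119], TCP at [0.146, -0.608, 0.231] pointing down, gripper open.
Joint ranges: [-3.01, 3.01], [-1.01, 2.22], [0.06, 2.58], [-1.02, 4.17], [0.09, 2.62], [-3.14, 3.14]. Speed limits (rad/s): [2.57, 2.57, 3.14, 3.14, 3.14, 3.14].

## Interface

Orientations are given as a unit quaternion [w, x, y, z].
In Python, from plant import sensors, cams, workorder, manip gives the robot as it stands.
- The arm moves only by the tool drive_tool, never from a script. Its argument "series" is a list of rows, each an object of numbers: "x", "y", "z": the shift along the tool's x, y, z in units of 25 mm (1.0 is 25 mm); "ax", "ay", "az": the turn, a rotation vector about the tool's x, y, z in units of 5 degrees (1.0 is 5 degrees). A call has 1 to 5 rows; each row is the pose to reach, as a shift and turn from the pose commanded when the call began, along the tool's axes at that moment; what a row does not reach only later rows make up. A row lasts 1/12 s, in which the tool goes at most 41.7 mm and 7.16 degrees, less where a joint would pass 70% of its speed; a pose out of reach is approached as far as the arm can. A call with a gripper value outside its range is refused whole. "hand" is the opening, from 0 (shut) to 1 (fully open), set as the call begins (left out, the last holds). The fingers move at their own pace and stop on an object; the grip force is fixed at half the most. Time passes only in rows, so rows that repeat a pose let the fingers close. It gives the time, the measured TCP pose, the force and the opening at its end, in the units of the state.
- sensors.state(): the state, without advancing time (a new reading comes with each control period).
- cams.grab_frame(name): name is "scene" or "top"; returns a dict with "img" (384x512x3 uint8, blue, green, red), "camera_matrix" (3x3 intrinsics, pixels), "cam_to_world" (4x4, takes a point from camera to world coordinates). Camera axes: x right, y down, z forward; pixel columns grow to the right and rows downward; lengths in m; the calibration is good to about 2 mm. A picture is of the moment at which its call begins. There is no depth.
- workorder.job_done(): hands the job in, once; it reports no verdict.
The state is a dict: "time": time; "joint_pos": joint angles; "joint_vel": joint speeds; "joint_efforts": joint torques, N m; "tool_pos": TCP position; "tool_rot": TCP orientation; "contact_force": force on the tool from outside, world axes, zero at the start; "ft_torque": the same for the moment, N m; "gripper_width": opening from 0.0 (shut) to 1.0 (fully open).
Only numpy, scipy, OpenCV 4.12 (cv2) and the standard library are available. Lean on these libraries where they do the work, as an engineer would, in place of code of your own. Each camera call takes 0.05 s, during which the arm holds its last target.

## Task

The magnifier lamp on the watchmaker's bench is locked in its raised position by a ratchet. With the fingertips, press the pawl's thumb pad down until the pawl snaps free and stays free, then push the lens arm down by its grip tab, past all the ratchet teeth, until it rests on its stop level over the watch movement; leave the pawl free and let go of everything. Ease the arm down without slamming it, never raise it, keep off the lens glass, and do not disturb the movement holder, the pot, the clear cover or the screwdriver.

Things in the scene. Friction and masses are not known exactly. Their poses are not given: they have to be found in the camera images.
- stand: Foot of the magnifier lamp, screwed to the bench: grey base 185 x 120 x 18 mm and two upright aluminium cheek plates (29 mm over both) carrying the arm's hinge and the pawl. Origin: on the bench below the hinge. Its x axis is level and points from the hinge along the arm to the lens; the pawl's tail points to -x; y is along the hinge axis, z up.
- hinge (a point): Centre of the arm's hinge, 120 mm above the bench, between the cheek plates. Axes as the stand's.
- lens_arm (a joint): Elevation of the lens arm, rad: 0 = level, on its rigid stop; 0.45 to 0.75 at the start; limit 0.9. About 0.4 kg, but its stiff hinge carries the weight: with the pawl free it stays where it is left and takes 1 to 4 N at the tab to push down. With the pawl engaged it goes down at most one tooth (0.15 rad), then is blocked however hard it is pushed; upward it clicks freely.
- grip_tab (a point): Middle of the upper face of the white ribbed grip tab (50 x 30 x 8 mm) at the arm's outer end, beyond the lens: 312 mm from the hinge along the arm, 4 mm above its centre line; it moves with the arm. x points outward along the arm, z out of the upper face. The lens ring's top stands 2 mm higher.
- lens_centre (a point): Centre of the white lens ring (112 mm outer, 92 mm inner diameter, 18 mm thick), 232 mm from the hinge on the arm; a white bar 24 mm wide joins it to the toothed steel quadrant (radius 49 mm) at the hinge. Axes as the grip tab's.
- glass: Clear lens, 92 mm across, set in the lens ring with its face up to 7 mm below the ring's upper edge. Not to be touched. Origin on the lens axis at its lower face, 232 mm from the hinge.
- pawl (a joint): Angle of the ratchet pawl, rad: -0.02 to 0.12 while its hook lies in the teeth (tail up), 0.50 (its limit) when free (hook clear, tail down). An over-centre spring flips it at about 0.26 and holds it on either side; pressing it over takes about 3 N at the thumb pad (up to 15 N if the arm has been forced against it). It then stays free by itself.
- thumb_pad (a point): Middle of the upper face of the pawl's thumb pad: dark ribbed steel plate 26 x 26 x 7 mm at the end of its tail, on the side of the stand away from the lens, about 128 mm from the hinge and 120 mm above the bench while engaged. Axes as the stand's, tipping with the pawl. It goes down almost straight: about 33 mm from engaged to free, flipping over after 12 to 17 mm.
- pawl_pivot (a point): Pivot of the pawl, 61 mm behind the hinge and 104 mm above the bench. The pad's centre lies 66 mm further back and 18 mm higher.
- holder: Black movement holder, 60 mm across and 27 mm high, with a round brass watch movement in it; it stands loose on the bench where the lens comes down. Origin: centre of its underside.
- pot: White round pot with a screwed lid, 52 mm across, 34 mm high, loose on the bench beside the arm. Origin: centre of its underside.
- cover: Clear dust cover, an upturned box 100 x 75 x 45 mm, with a watch dial under it, loose on the bench. Origin: centre of its underside.
- driver: Small metal screwdriver 130 mm long, lying loose on the bench beside the arm. Origin: under its middle.

How it is judged:
On the way, in this order (a step that is already met when the one before it is completed fails the run):
1. the pawl is pressed free while the arm is still raised (value of joint pawl above 0.42 rad and value of joint lens_arm above 0.33 rad), for 0.2 s.
2. the lens arm is down on its stop (value of joint lens_arm below 0.03 rad), for 0.2 s.
At the end, for the whole second after the job is handed in: The lens arm lies on its stop (joint below 0.03 rad) at rest, the pawl is free (joint above 0.42 rad), and the holder, pot, cover and screwdriver are within 15 mm of where they stood (value of joint lens_arm below 0.03 rad and value of joint pawl above 0.42 rad and velocity of joint lens_arm between -0.05 and 0.05 rad/s and distance of each of holder, pot, cover, driver from where it was at the start of the episode below 0.015 m); the robot touches nothing.
It fails at once if the lens arm is raised: above 0.83 rad, or its tab over 70 mm from the start with the pawl in the teeth (value of joint lens_arm above 0.83 rad or (value of joint pawl below 0.2 rad and distance of grip_tab from where it was at the start of the episode above 0.07 m)).
It fails at once if the lens arm is slammed down (faster than 1.5 rad/s) (velocity of joint lens_arm below -1.5 rad/s).
It fails at once if the lens glass is touched (contact force between glass and anything else above 0.5 N).
It fails at once if the holder, pot, cover or screwdriver is disturbed (moved more than 15 mm) (distance of any of holder, pot, cover, driver from where it was at the start of the episode above 0.015 m).
It also fails if it takes over 48 s, if anything falls off the work surface, if the arm or the gripper's body presses on something with over 40 N, if the wrist force passes 120 N, or if a joint passes its speed limit or range.

## Working session

There is one attempt and no reset: what is moved stays moved. The work goes in short steps, Python scripts to look and compute and a tool call to move; the robot and the scene stay as the last step left them, time stands still between calls to the robot, and variables do not carry over. Pictures are saved under pics/ and viewed, and the job is handed in when it is done.

Besides the shell and the picture viewer there is one more tool, called as name(argument=value, ...), one argument or row to a line, values as JSON. drive_tool: Moves the arm, as the interface text tells. Its arguments: {"type":"object","properties":{"series":{"type":"array","items":{"type":"object","properties":{"x":{"type":"number"},"y":{"type":"number"},"z":{"type":"number"},"ax":{"type":"number"},"ay":{"type":"number"},"az":{"type":"number"}}}},"hand":{"type":"number"}},"required":["series"]}

```bash
ls; mkdir -p pics
python3 - <<'E'
from plant import sensors,cams,workorder,manip
import cv2,numpy as np
print(sensors.state(), manip.pinch_z)
for n in("scene","top"):
    f=cams.grab_frame(n); cv2.imwrite(f"pics/{n}0.png",f["img"]); np.savez(f"cal_{n}.npz",K=f["camera_matrix"],T=f["cam_to_world"]); print(n,f["camera_matrix"],f["cam_to_world"])
E
```

```text
pics
{'time': 0.0, 'joint_pos': array([-1.45397126e+00,  5.33507719e-02,  1.61429940e+00,  1.42298473e-05,
        1.47598616e+00, -1.18967556e-01]), 'joint_vel': array([-4.49022413e-05,  1.28687936e-04, -4.22826146e-04, -9.93871023e-04,
       -2.35545033e-04, -1.85163134e-04]), 'joint_efforts': array([ 1.48485644e-03, -3.93678403e+01, -3.70177245e+01,  5.75408785e-05,
        6.95483352e-03, -6.61927366e-07]), 'tool_pos': array([ 0.14595969, -0.60707898,  0.23006356]), 'tool_rot': array([ 0.08244923,  0.70220371,  0.08389431, -0.70219215]), 'contact_force': array([-0.10060481, -0.64255903,  0.51515357]), 'ft_torque': array([-0.00945432, -0.0159893 , -0.02328226]), 'gripper_width': 0.9997501111674211} -0.0187
scene [[448.57161693   0.         251.4145567 ]
 [  0.         448.57161693 197.55914827]
 [  0.           0.           1.        ]] [[ 0.3608717   0.62241795 -0.69452683  1.23335706]
 [ 0.93261383 -0.23944469  0.2699957  -0.22375242]
 [ 0.00174941 -0.74515913 -0.6668844   0.75983828]
 [ 0.          0.          0.          1.        ]]
top [[409.53300001   0.         258.90594315]
 [  0.         409.53300001 188.83653026]
 [  0.           0.           1.        ]] [[ 0.00635939 -0.98848392  0.15119223  0.42824861]
 [-0.99940219 -0.01142075 -0.03263157  0.04660136]
 [ 0.03398251 -0.15089433 -0.98796563  0.88535868]
 [ 0.          0.          0.          1.        ]]
```

View pics/scene0.png

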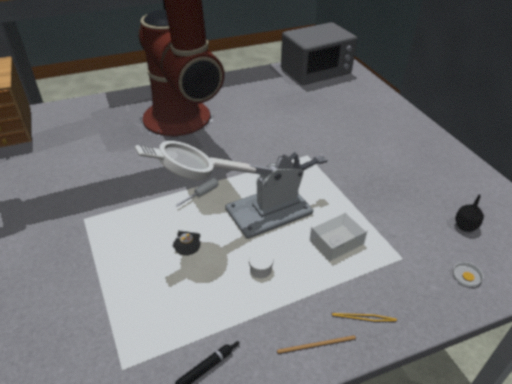

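View pics/top0.png

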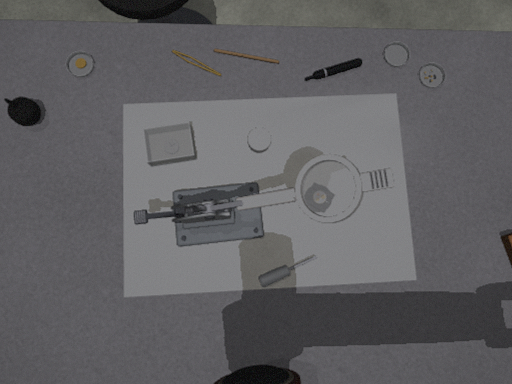

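The pictures show the arm raised, with the lens toward world -y (right in the top view) and the pawl tail toward +y. I'll enlarge both views.

Run:
```python
import cv2
a=cv2.imread("pics/top0.png"); cv2.imwrite("pics/top0c.png",cv2.resize(a[120:300,125:405],None,fx=2.85,fy=2.85,interpolation=cv2.INTER_CUBIC))
a=cv2.imread("pics/scene0.png"); cv2.imwrite("pics/scene0c.png",cv2.resize(a[130:290,125:375],None,fx=3.2,fy=3.2,interpolation=cv2.INTER_CUBIC))
```

```text
(no output)
```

View pics/top0c.png

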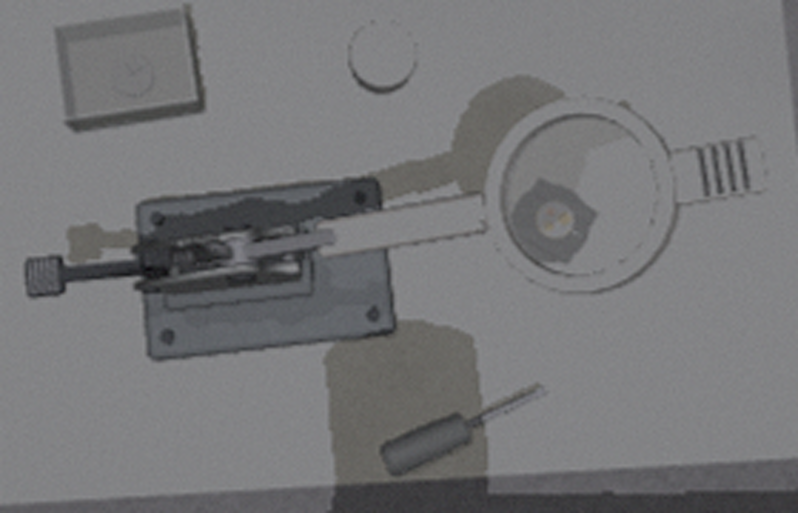

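View pics/scene0c.png

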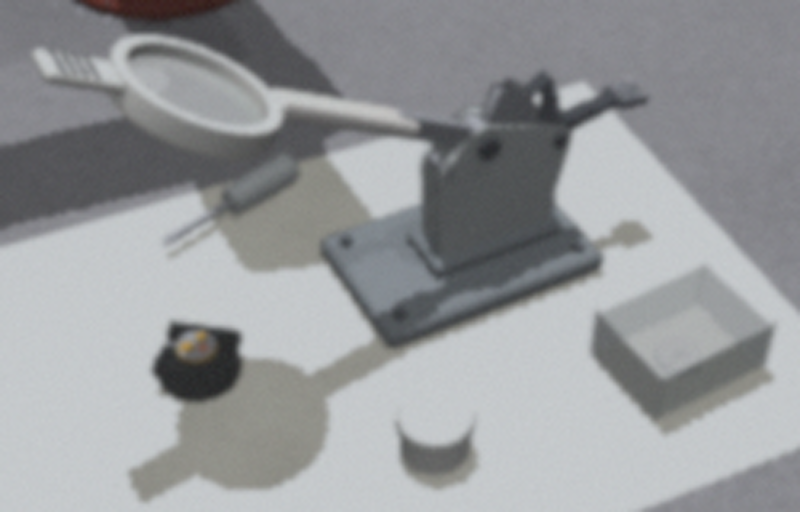

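```bash
cat > h.py <<'E'
import numpy as np,cv2
C={n:np.load(f"cal_{n}.npz") for n in("scene","top")}
def ray(n,uv):
    K,T=C[n]["K"],C[n]["T"]; d=T[:3,:3]@np.linalg.solve(K,[uv[0],uv[1],1]); return T[:3,3],d/np.linalg.norm(d)
def tri(a,b):
    A=np.zeros((3,3));r=np.zeros(3)
    for n,uv in(("top",a),("scene",b)):
        o,d=ray(n,uv);P=np.eye(3)-np.outer(d,d);A+=P;r+=P@o
    p=np.linalg.solve(A,r)
    return p,[np.linalg.norm(np.cross(p-ray(n,u)[0],ray(n,u)[1])) for n,u in(("top",a),("scene",b))]
def atz(n,uv,z):
    o,d=ray(n,uv);return o+d*(z-o[2])/d[2]
def proj(n,p):
    K,T=C[n]["K"],C[n]["T"];q=T[:3,:3].T@(np.asarray(p)-T[:3,3]);q=K@q;return q[:2]/q[2]
tc=lambda u,v:(125+u/2.85,120+v/2.85)
sc=lambda u,v:(125+u/3.2,130+v/3.2)
E
python3 - <<'E'
from h import *
pad,e=tri(tc(44,275),sc(630,97));print("pad",pad,e)
tab,e=tri(tc(723,170),sc(78,66));print("tab",tab,e)
cs=[atz("top",tc(*c),.018) for c in((137,202),(380,178),(396,332),(150,360))]
print(np.array(cs));cen=np.mean(cs,0)
print([np.linalg.norm(cs[i]-cs[(i+1)%4]) for i in range(4)])
d1=(cs[1]-cs[0]+cs[2]-cs[3])[:2];yaw=np.arctan2(d1[1],d1[0]);print("yaw base",yaw,"cen",cen)
d=(tab-pad)[:2];yaw2=np.arctan2(d[1],d[0]);print("yaw pad-tab",yaw2,np.linalg.norm(d))
for y in(yaw,yaw2):
    ux=np.array([np.cos(y),np.sin(y)]);H=pad[:2]+.127*ux;v=tab-np.r_[H,.12];print("H",H,"arm el",np.arctan2(v[2],v[:2]@ux),np.linalg.norm(v),"lat",v[:2]@[-ux[1],ux[0]],"base",(cen[:2]-H)@ux,(cen[:2]-H)@[-ux[1],ux[0]])
for n,c,z in(("pot",(383,50),.034),("driver",(425,447),.005)):print(n,atz("top",tc(*c),z))
E
```

```text
pad [0.49215211 0.2442565  0.10981964] [np.float64(0.000952694800597483), np.float64(0.0009526948005976073)]
tab [ 0.53842374 -0.15620118  0.27372537] [np.float64(0.000934784686213644), np.float64(0.0009347846862136704)]
[[0.55448334 0.20057397 0.018     ]
 [0.57483809 0.0192726  0.018     ]
 [0.45952809 0.00667828 0.018     ]
 [0.43780537 0.18671148 0.018     ]]
[np.float64(0.1824404069835914), np.float64(0.11599574490803233), np.float64(0.18133898320579192), np.float64(0.1174985780013805)]
yaw base -1.4548682974067515 cen [0.50666372 0.10330908 0.018     ]
yaw pad-tab -1.455759588488486 0.40312208087240053
H [0.50684201 0.11810894] arm el 0.5079955390592995 0.31602995560836017 lat -0.00035929906796065836 base 0.01467989579016366 -0.0018889697047246295
H [0.50672957 0.11809589] arm el 0.5079952926057408 0.3160298912624127 lat -1.3877787807814457e-17 base 0.014681523136556041 -0.0017626909435664482
pot [0.66985916 0.01815976 0.034     ]
driver [ 0.37556398 -0.01578495  0.005     ]
```

```bash
cat >> h.py <<'E'
from scipy.spatial.transform import Rotation as R
def st(): 
    from plant import sensors; return sensors.state()
def Rt(s): q=s["tool_rot"];return R.from_quat([q[1],q[2],q[3],q[0]]).as_matrix()
def rows(pts,s=None):
    s=s or st();M=Rt(s);print("t",s["time"],"tcp",s["tool_pos"].round(4),"F",s["contact_force"].round(2))
    for p in pts: print(np.round(M.T@(np.asarray(p)-s["tool_pos"])/.025,2))
E
python3 - <<'E'
from h import *
s=st();print(Rt(s).round(3))
rows([(0.146,-.608,.36),(.33,-.25,.36),(.492,.244,.36),(.492,.244,.16)])
E
```

```text
[[-0.     0.234 -0.972]
 [ 0.002 -0.972 -0.234]
 [-1.    -0.002 -0.   ]]
t 0.1 tcp [ 0.1459 -0.6071  0.2302] F [ 0.11  0.1  -0.24]
[-5.19  0.02  0.  ]
[ -5.17 -12.18 -10.5 ]
[ -5.13 -29.88 -21.41]
[  2.87 -29.86 -21.41]
```

drive_tool(
  series=[
    {"x": -1.6},
    {"x": -3.2},
    {"x": -5.2},
    {"x": -5.2,"y": -1.1,"z": -1},
    {"x": -5.2,"y": -2.2,"z": -2},
  ],
  hand=0,
)

```text
schema error: expected keys x, y, z, ax, ay, az
```

drive_tool(
  series=[
    {"y": -1.1,"z": -1},
    {"y": -2.2,"z": -2},
    {"y": -3.3,"z": -3},
    {"y": -4.4,"z": -4},
    {"y": -5.5,"z": -5},
  ],
)

```text
schema error: expected keys x, y, z, ax, ay, az
```

drive_tool(
  series=[
    {"y": -1.1,"z": -0.9},
    {"y": -2.3,"z": -1.8},
    {"y": -3.5,"z": -2.7},
    {"y": -4.7,"z": -3.5},
    {"y": -5.9,"z": -4.3},
  ],
)

```text
schema error: expected keys x, y, z, ax, ay, az
```

Run:
```python
from h import *
rows([(.40,-.02,.36),(.492,.244,.36),(.492,.244,.14)]); print(st()["joint_pos"],Rt(st()).round(3))
```

```text
t 0.1 tcp [ 0.1459 -0.6071  0.2302] F [ 0.11  0.1  -0.24]
[ -5.15 -20.47 -15.37]
[ -5.13 -29.88 -21.41]
[  3.67 -29.86 -21.41]
[-1.45398959e+00  5.33242954e-02  1.61417543e+00 -4.27050782e-05
  1.47604945e+00 -1.19008401e-01] [[-0.     0.234 -0.972]
 [ 0.002 -0.972 -0.234]
 [-1.    -0.002 -0.   ]]
```

All six keys are needed in every row.

drive_tool(
  series=[
    {"x": -1.6,"y": 0,"z": 0,"ax": 0,"ay": 0,"az": 0},
    {"x": -3.2,"y": 0,"z": 0,"ax": 0,"ay": 0,"az": 0},
    {"x": -5.2,"y": 0,"z": 0,"ax": 0,"ay": 0,"az": 0},
    {"x": -5.2,"y": -1.1,"z": -1,"ax": 0,"ay": 0,"az": 0},
    {"x": -5.2,"y": -2.2,"z": -2,"ax": 0,"ay": 0,"az": 0},
  ],
  hand=0,
)

```text
time: 0.52
tool_pos: [0.1817, -0.544, 0.3663]
tool_rot: [0.085, 0.703, 0.08, -0.702]
contact_force: [1.2, 0.8, -0.5]
gripper_width: 0.297
```

drive_tool(
  series=[
    {"x": 0,"y": -1.1,"z": -1,"ax": 0,"ay": 0,"az": 0},
    {"x": 0,"y": -2.2,"z": -2,"ax": 0,"ay": 0,"az": 0},
    {"x": 0,"y": -3.3,"z": -3,"ax": 0,"ay": 0,"az": 0},
    {"x": 0,"y": -4.4,"z": -4,"ax": 0,"ay": 0,"az": 0},
    {"x": 0,"y": -5.5,"z": -5,"ax": 0,"ay": 0,"az": 0},
  ],
)

```text
time: 0.93
tool_pos: [0.2716, -0.3778, 0.3607]
tool_rot: [-0.083, -0.702, -0.083, 0.702]
contact_force: [1.7, -0.6, 0.6]
gripper_width: 0.0
```

drive_tool(
  series=[
    {"x": 0,"y": -1.1,"z": -0.9,"ax": 0,"ay": 0,"az": 0},
    {"x": 0,"y": -2.3,"z": -1.8,"ax": 0,"ay": 0,"az": 0},
    {"x": 0,"y": -3.5,"z": -2.7,"ax": 0,"ay": 0,"az": 0},
    {"x": 0,"y": -4.7,"z": -3.5,"ax": 0,"ay": 0,"az": 0},
    {"x": 0,"y": -5.9,"z": -4.3,"ax": 0,"ay": 0,"az": 0},
  ],
)

```text
time: 1.35
tool_pos: [0.3414, -0.2093, 0.3608]
tool_rot: [-0.083, -0.702, -0.083, 0.702]
contact_force: [0.9, -0.3, 0.0]
gripper_width: -0.001
```

Run:
```python
from h import *
rows([(.40,-.02,.36),(.492,.244,.36),(.492,.244,.14)]); print(st()["joint_pos"],Rt(st()).round(3))
```

```text
t 1.35 tcp [ 0.3414 -0.2093  0.3608] F [ 0.94 -0.3   0.  ]
[ 0.03 -6.82 -4.05]
[  0.04 -16.23 -10.09]
[  8.84 -16.22 -10.09]
[-7.36491539e-01 -5.49202539e-01  1.90176874e+00  8.54357608e-05
  1.78937052e+00  5.98921799e-01] [[-0.     0.233 -0.972]
 [ 0.    -0.972 -0.233]
 [-1.    -0.     0.   ]]
```

drive_tool(
  series=[
    {"x": 0,"y": -1.2,"z": -0.7,"ax": 0,"ay": 0,"az": 0},
    {"x": 0,"y": -2.5,"z": -1.5,"ax": 0,"ay": 0,"az": 0},
    {"x": 0,"y": -3.8,"z": -2.3,"ax": 0,"ay": 0,"az": 0},
    {"x": 0,"y": -5.1,"z": -3.1,"ax": 0,"ay": 0,"az": 0},
    {"x": 0,"y": -6.4,"z": -3.9,"ax": 0,"ay": 0,"az": 0},
  ],
)

```text
time: 1.77
tool_pos: [0.3986, -0.0308, 0.361]
tool_rot: [0.083, 0.702, 0.083, -0.702]
contact_force: [0.4, -0.1, -0.4]
gripper_width: 0.0
```

drive_tool(
  series=[
    {"x": 0,"y": -1.2,"z": -0.8,"ax": 0,"ay": 0,"az": 0},
    {"x": 0,"y": -2.5,"z": -1.6,"ax": 0,"ay": 0,"az": 0},
    {"x": 0,"y": -3.8,"z": -2.4,"ax": 0,"ay": 0,"az": 0},
    {"x": 0,"y": -5.1,"z": -3.2,"ax": 0,"ay": 0,"az": 0},
    {"x": 0,"y": -6.4,"z": -4,"ax": 0,"ay": 0,"az": 0},
  ],
)

```text
time: 2.18
tool_pos: [0.4585, 0.1483, 0.3609]
tool_rot: [-0.083, -0.702, -0.083, 0.702]
contact_force: [-0.1, -0.3, 0.2]
gripper_width: -0.0
```

Run:
```python
from h import *
rows([(.492,.244,.36),(.492,.244,.14)]); print(st()["joint_pos"],Rt(st()).round(3))
```

```text
t 2.1833 tcp [0.4585 0.1483 0.3609] F [-0.1  -0.28  0.21]
[ 0.03 -3.41 -2.2 ]
[ 8.83 -3.41 -2.2 ]
[ 1.58303542e-01 -3.37428083e-01  1.75258614e+00 -1.51549972e-04
  1.72676480e+00  1.49277861e+00] [[-0.     0.234 -0.972]
 [-0.    -0.972 -0.234]
 [-1.     0.     0.   ]]
```

drive_tool(
  series=[
    {"x": 0,"y": -1.2,"z": -0.8,"ax": 0,"ay": 0,"az": 0},
    {"x": 0.5,"y": -2.2,"z": -1.5,"ax": 0,"ay": 0,"az": 0},
    {"x": 2,"y": -2.9,"z": -1.9,"ax": 0,"ay": 0,"az": 0},
    {"x": 3.6,"y": -2.9,"z": -1.9,"ax": 0,"ay": 0,"az": 0},
    {"x": 5,"y": -2.9,"z": -1.9,"ax": 0,"ay": 0,"az": 0},
  ],
)

```text
time: 2.6
tool_pos: [0.4872, 0.229, 0.2336]
tool_rot: [-0.084, -0.702, -0.084, 0.703]
contact_force: [0.7, 0.5, -1.3]
gripper_width: -0.004
```

drive_tool(
  series=[
    {"x": 0.8,"y": 0,"z": 0,"ax": 0,"ay": 0,"az": 0},
    {"x": 1.6,"y": 0,"z": 0,"ax": 0,"ay": 0,"az": 0},
    {"x": 2,"y": 0,"z": 0,"ax": 0,"ay": 0,"az": 0},
    {"x": 2,"y": 0,"z": 0,"ax": 0,"ay": 0,"az": 0},
  ],
)

```text
time: 2.93
tool_pos: [0.4859, 0.2272, 0.1828]
tool_rot: [-0.084, -0.7, -0.083, 0.704]
contact_force: [-0.8, -0.1, -0.4]
gripper_width: -0.001
```

Run:
```python
from h import *
from plant import cams
rows([(.492,.244,.12)])
a=cams.grab_frame("top")["img"]; b=cams.grab_frame("scene")["img"]
cv2.imwrite("pics/p1.png",np.hstack([cv2.resize(a[150:290,100:240],(400,400),interpolation=3),cv2.resize(b[100:240,230:370],(400,400),interpolation=3)]))
```

```text
t 2.9333 tcp [0.4859 0.2272 0.1828] F [-0.83 -0.05 -0.37]
[ 2.51 -0.6  -0.41]
```

View pics/p1.png

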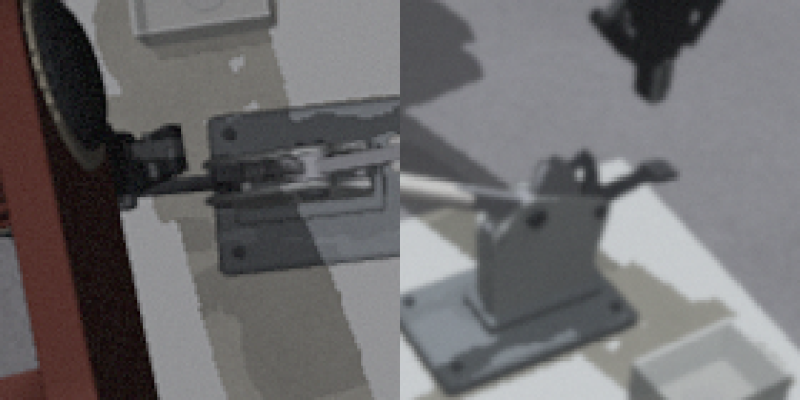

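The fingertip stands above the pad (scene crop about (655,98), with the pad at (660,172)) and needs about 17 mm more toward +y. I'll correct that and go down.

drive_tool(
  series=[
    {"x": 0,"y": -0.6,"z": -0.3,"ax": 0,"ay": 0,"az": 0},
    {"x": 0.6,"y": -0.65,"z": -0.4,"ax": 0,"ay": 0,"az": 0},
    {"x": 1.4,"y": -0.65,"z": -0.4,"ax": 0,"ay": 0,"az": 0},
    {"x": 2,"y": -0.65,"z": -0.4,"ax": 0,"ay": 0,"az": 0},
    {"x": 2,"y": -0.65,"z": -0.4,"ax": 0,"ay": 0,"az": 0},
  ],
)

```text
time: 3.45
tool_pos: [0.4929, 0.2456, 0.1349]
tool_rot: [-0.083, -0.701, -0.083, 0.703]
contact_force: [0.1, 0.5, -0.5]
gripper_width: 0.002
```

Run:
```python
from h import *
from plant import cams
rows([(.492,.244,.12)])
b=cams.grab_frame("scene")["img"]
cv2.imwrite("pics/p2.png",cv2.resize(b[100:240,230:370],(560,560),interpolation=3))
```

```text
t 3.45 tcp [0.4929 0.2456 0.1349] F [ 0.14  0.45 -0.47]
[0.6  0.06 0.05]
```

View pics/p2.png

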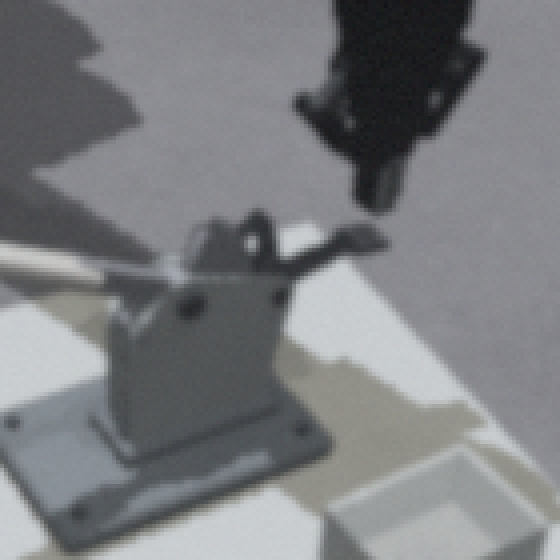

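The tip (378,208) is right over the pad (365,240) with a gap of 10–20 mm, so I can press.

drive_tool(
  series=[
    {"x": 0.3,"y": 0,"z": 0,"ax": 0,"ay": 0,"az": 0},
    {"x": 0.6,"y": 0,"z": 0,"ax": 0,"ay": 0,"az": 0},
    {"x": 0.9,"y": 0,"z": 0,"ax": 0,"ay": 0,"az": 0},
    {"x": 1.0,"y": 0,"z": 0,"ax": 0,"ay": 0,"az": 0},
  ],
)

```text
time: 3.83
tool_pos: [0.4939, 0.2461, 0.111]
tool_rot: [0.083, 0.702, 0.083, -0.702]
contact_force: [0.6, 0.7, 1.1]
gripper_width: 0.001
```

drive_tool(
  series=[
    {"x": 0.2,"y": 0,"z": 0,"ax": 0,"ay": 0,"az": 0},
    {"x": 0.4,"y": 0,"z": 0,"ax": 0,"ay": 0,"az": 0},
    {"x": 0.4,"y": 0,"z": 0,"ax": 0,"ay": 0,"az": 0},
  ],
)

```text
time: 4.08
tool_pos: [0.4928, 0.2455, 0.0998]
tool_rot: [-0.084, -0.701, -0.083, 0.703]
contact_force: [-0.1, 0.4, 0.3]
gripper_width: -0.003
```

Run:
```python
from h import *
from plant import cams
rows([(.492,.244,.095)])
b=cams.grab_frame("scene")["img"]
cv2.imwrite("pics/p3.png",cv2.resize(b[100:240,230:370],(560,560),interpolation=3))
```

```text
t 4.0833 tcp [0.4928 0.2455 0.0998] F [-0.11  0.43  0.27]
[0.19 0.05 0.05]
```

View pics/p3.png

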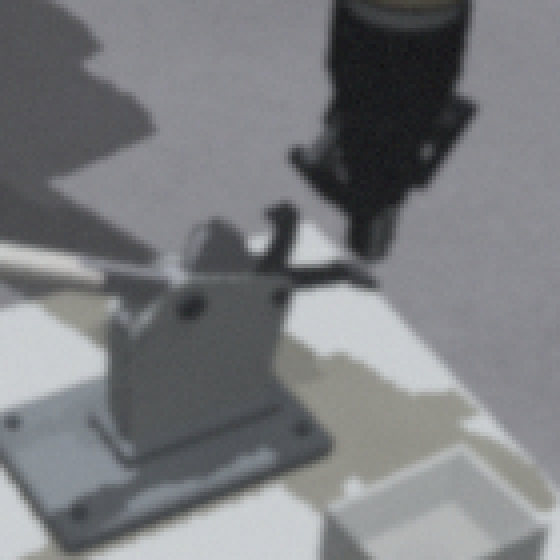

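The pawl looks flipped: the hook at (280,215) is clear of the quadrant and the tail end (370,280) is down, with no force on the tool. I'll press lightly a bit further to confirm it is at its limit.

drive_tool(
  series=[
    {"x": 0.2,"y": 0,"z": 0,"ax": 0,"ay": 0,"az": 0},
    {"x": 0.4,"y": 0,"z": 0,"ax": 0,"ay": 0,"az": 0},
    {"x": 0.5,"y": 0,"z": 0,"ax": 0,"ay": 0,"az": 0},
    {"x": 0.5,"y": 0,"z": 0,"ax": 0,"ay": 0,"az": 0},
  ],
)

```text
time: 4.47
tool_pos: [0.4939, 0.2459, 0.0891]
tool_rot: [-0.083, -0.702, -0.083, 0.702]
contact_force: [-1.2, -0.3, 2.5]
gripper_width: -0.001
```

drive_tool(
  series=[
    {"x": -1,"y": 0,"z": 0,"ax": 0,"ay": 0,"az": 0},
    {"x": -2.5,"y": 0,"z": 0,"ax": 0,"ay": 0,"az": 0},
    {"x": -4,"y": 0,"z": 0,"ax": 0,"ay": 0,"az": 0},
    {"x": -5.5,"y": 0,"z": 0,"ax": 0,"ay": 0,"az": 0},
    {"x": -7,"y": 0,"z": 0,"ax": 0,"ay": 0,"az": 0},
  ],
)

```text
time: 4.88
tool_pos: [0.4933, 0.2458, 0.2651]
tool_rot: [-0.083, -0.702, -0.083, 0.702]
contact_force: [0.7, 0.6, 0.3]
gripper_width: -0.001
```

drive_tool(
  series=[
    {"x": -1.5,"y": 0,"z": 0,"ax": 0,"ay": 0,"az": 0},
    {"x": -3,"y": 0,"z": 0,"ax": 0,"ay": 0,"az": 0},
    {"x": -4.2,"y": 0,"z": 0,"ax": 0,"ay": 0,"az": 0},
    {"x": -4.2,"y": 0,"z": 0,"ax": 0,"ay": 0,"az": 0},
  ],
)

```text
time: 5.22
tool_pos: [0.4958, 0.2466, 0.3777]
tool_rot: [0.082, 0.707, 0.084, -0.698]
contact_force: [-0.7, 0.3, 0.4]
gripper_width: 0.001
```

Run:
```python
from h import *
from plant import cams
u=np.array([np.cos(-1.4555),np.sin(-1.4555)]);H=np.array([.5068,.1181])
def tabp(el,r=.316,h=.004): return np.r_[H+u*(r*np.cos(el)-h*np.sin(el)),.12+r*np.sin(el)+h*np.cos(el)]
p=tabp(.495);print(p,tabp(0))
rows([(*p[:2],.37),(*p[:2],.30)])
b=cams.grab_frame("scene")["img"]
cv2.imwrite("pics/p4.png",cv2.resize(b[100:240,230:370],(560,560),interpolation=3))
```

```text
[ 0.53857089 -0.15623642  0.27362988] [ 0.54315297 -0.19580199  0.124     ]
t 5.2167 tcp [0.4958 0.2466 0.3777] F [-0.69  0.27  0.37]
[ 0.26 16.07  2.11]
[ 3.06 16.07  2.14]
```

View pics/p4.png

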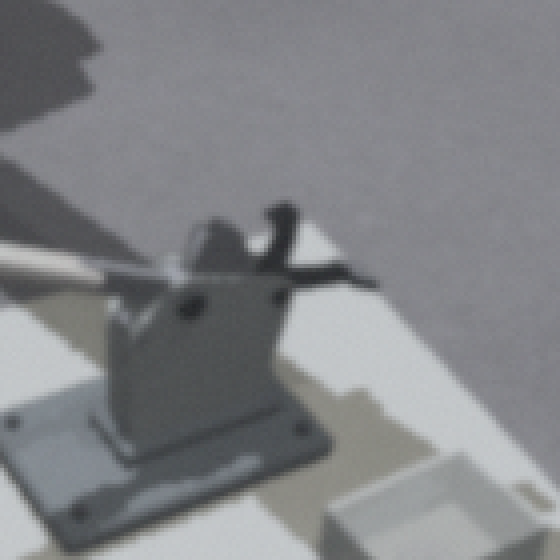

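The pawl stays free with its tail down at (370,282) and the hook clear at (282,212). Next I move over to the grip tab at z ≈ 0.37.

drive_tool(
  series=[
    {"x": 0,"y": 1.5,"z": 0.1,"ax": 0,"ay": 0,"az": 0},
    {"x": 0,"y": 3,"z": 0.3,"ax": 0,"ay": 0,"az": 0},
    {"x": 0,"y": 4.5,"z": 0.5,"ax": 0,"ay": 0,"az": 0},
    {"x": 0,"y": 6,"z": 0.7,"ax": 0,"ay": 0,"az": 0},
    {"x": 0,"y": 7.5,"z": 0.9,"ax": 0,"ay": 0,"az": 0},
  ],
)

```text
time: 5.68
tool_pos: [0.515, 0.0568, 0.3665]
tool_rot: [-0.083, -0.701, -0.084, 0.703]
contact_force: [0.4, 0.5, 0.7]
gripper_width: -0.001
```

drive_tool(
  series=[
    {"x": 0,"y": 1.5,"z": 0.2,"ax": 0,"ay": 0,"az": 0},
    {"x": 0,"y": 3,"z": 0.4,"ax": 0,"ay": 0,"az": 0},
    {"x": 0,"y": 4.5,"z": 0.6,"ax": 0,"ay": 0,"az": 0},
    {"x": 0,"y": 6,"z": 0.8,"ax": 0,"ay": 0,"az": 0},
    {"x": 0,"y": 7.5,"z": 1.0,"ax": 0,"ay": 0,"az": 0},
  ],
)

```text
time: 6.1
tool_pos: [0.5344, -0.1315, 0.3665]
tool_rot: [-0.083, -0.701, -0.084, 0.703]
contact_force: [0.6, -0.3, -0.1]
gripper_width: 0.006
```

drive_tool(
  series=[
    {"x": 0,"y": 1,"z": 0.2,"ax": 0,"ay": 0,"az": 0},
    {"x": 0,"y": 1,"z": 0.2,"ax": 0,"ay": 0,"az": 0},
    {"x": 0,"y": 1,"z": 0.2,"ax": 0,"ay": 0,"az": 0},
  ],
)

```text
time: 6.35
tool_pos: [0.5355, -0.1562, 0.3663]
tool_rot: [-0.081, -0.701, -0.083, 0.703]
contact_force: [-0.0, -0.5, -0.0]
gripper_width: -0.001
```

```bash
cat >> h.py <<'E'
u=np.array([np.cos(-1.4555),np.sin(-1.4555)]);H=np.array([.5068,.1181])
def tabp(el,r=.316,h=.004): return np.r_[H+u*(r*np.cos(el)-h*np.sin(el)),.12+r*np.sin(el)+h*np.cos(el)]
E
python3 - <<'E'
from h import *
from plant import cams
p=tabp(.495)
rows([(*p[:2],.37),(*p[:2],.30)])
b=cams.grab_frame("scene")["img"];a=cams.grab_frame("top")["img"]
cv2.imwrite("pics/p5.png",np.hstack([cv2.resize(a[110:250,290:430],(400,400),interpolation=3),cv2.resize(b[80:220,100:240],(400,400),interpolation=3)]))
E
```

```text
t 6.35 tcp [ 0.5355 -0.1562  0.3663] F [-0.03 -0.53 -0.04]
[-0.15  0.03 -0.12]
[ 2.65  0.04 -0.13]
```

View pics/p5.png

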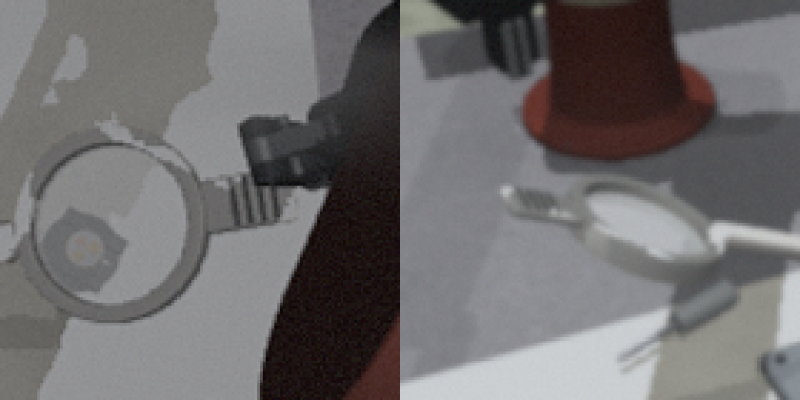

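The tip (scene crop (515,70)) sits above the tab (545,203). I'll correct by 3 mm and go down to z ≈ 0.29.

drive_tool(
  series=[
    {"x": 1,"y": 0,"z": -0.1,"ax": 0,"ay": 0,"az": 0},
    {"x": 2,"y": 0,"z": -0.1,"ax": 0,"ay": 0,"az": 0},
    {"x": 2.7,"y": 0,"z": -0.1,"ax": 0,"ay": 0,"az": 0},
    {"x": 3.1,"y": 0,"z": -0.1,"ax": 0,"ay": 0,"az": 0},
    {"x": 3.1,"y": 0,"z": -0.1,"ax": 0,"ay": 0,"az": 0},
  ],
)

```text
time: 6.87
tool_pos: [0.5374, -0.1529, 0.2879]
tool_rot: [-0.083, -0.7, -0.085, 0.704]
contact_force: [-0.5, 0.1, -0.6]
gripper_width: -0.003
```

Run:
```python
from h import *
from plant import cams
rows([tabp(e) for e in(.495,.4,.3,.2,.1,0)])
b=cams.grab_frame("scene")["img"];a=cams.grab_frame("top")["img"]
cv2.imwrite("pics/p6.png",np.hstack([cv2.resize(a[110:250,290:430],(400,400),interpolation=3),cv2.resize(b[80:220,100:240],(400,400),interpolation=3)]))
```

```text
t 6.8667 tcp [ 0.5374 -0.1529  0.2879] F [-0.5   0.12 -0.61]
[ 0.57  0.14 -0.02]
[1.65 0.68 0.04]
[2.83 1.13 0.09]
[4.05 1.46 0.13]
[5.29 1.66 0.15]
[6.55 1.75 0.15]
```

View pics/p6.png

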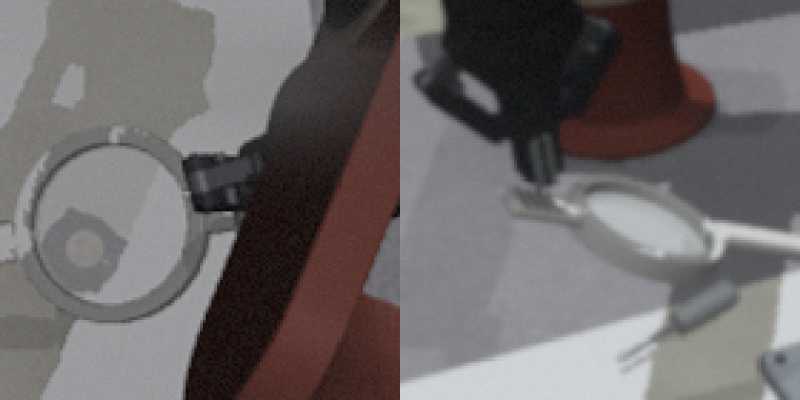

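The tip (540,180) is just above the tab's middle (540,205), slightly to the ring side. I'll shift it outward about 5 mm and push along the arc at roughly 0.1 m/s.

drive_tool(
  series=[
    {"x": 0.2,"y": 0.3,"z": 0,"ax": 0,"ay": 0,"az": 0},
    {"x": 0.5,"y": 0.35,"z": 0,"ax": 0,"ay": 0,"az": 0},
    {"x": 0.8,"y": 0.45,"z": 0,"ax": 0,"ay": 0,"az": 0},
    {"x": 1.1,"y": 0.6,"z": 0,"ax": 0,"ay": 0,"az": 0},
    {"x": 1.4,"y": 0.75,"z": 0,"ax": 0,"ay": 0,"az": 0},
  ],
)

```text
time: 7.38
tool_pos: [0.543, -0.1736, 0.2559]
tool_rot: [0.083, 0.702, 0.083, -0.702]
contact_force: [-0.6, -0.3, 2.4]
gripper_width: -0.003
```

Run:
```python
from h import *
from plant import cams
rows([tabp(e,.318) for e in(.4,.3,.2,.1,0)])
b=cams.grab_frame("scene")["img"]
cv2.imwrite("pics/p7.png",cv2.resize(b[80:220,100:240],(560,560),interpolation=3))
```

```text
t 7.3833 tcp [ 0.543  -0.1736  0.2559] F [-0.6  -0.3   2.37]
[ 0.34 -0.11  0.08]
[1.53 0.33 0.14]
[2.75 0.66 0.18]
[4.01 0.86 0.2 ]
[5.28 0.94 0.21]
```

View pics/p7.png

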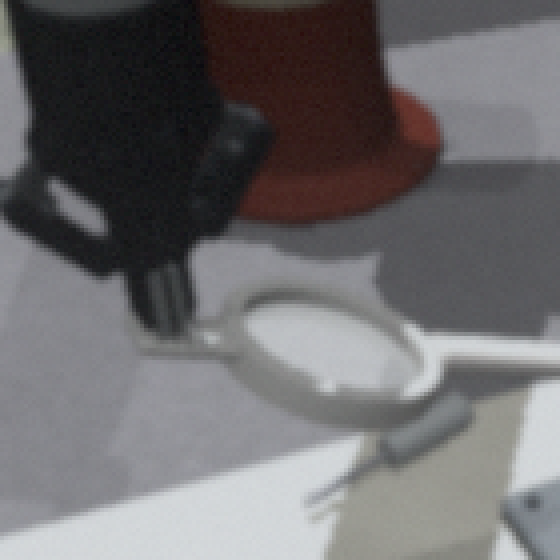

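The arm follows: the tip (170,330) rests on the tab (about (180,345)) with 2.4 N, and the ring is clear. I continue along the arc.

drive_tool(
  series=[
    {"x": 0.3,"y": 0,"z": 0.1,"ax": 0,"ay": 0,"az": 0},
    {"x": 0.6,"y": 0.05,"z": 0.1,"ax": 0,"ay": 0,"az": 0},
    {"x": 0.9,"y": 0.15,"z": 0.1,"ax": 0,"ay": 0,"az": 0},
    {"x": 1.2,"y": 0.25,"z": 0.1,"ax": 0,"ay": 0,"az": 0},
    {"x": 1.5,"y": 0.35,"z": 0.1,"ax": 0,"ay": 0,"az": 0},
  ],
)

```text
time: 7.85
tool_pos: [0.5423, -0.1822, 0.2178]
tool_rot: [-0.083, -0.702, -0.083, 0.703]
contact_force: [-1.2, 0.3, 0.7]
gripper_width: -0.0
```

drive_tool(
  series=[
    {"x": 0.3,"y": 0.1,"z": 0.05,"ax": 0,"ay": 0,"az": 0},
    {"x": 0.6,"y": 0.2,"z": 0.05,"ax": 0,"ay": 0,"az": 0},
    {"x": 0.9,"y": 0.25,"z": 0.05,"ax": 0,"ay": 0,"az": 0},
    {"x": 1.2,"y": 0.32,"z": 0.05,"ax": 0,"ay": 0,"az": 0},
    {"x": 1.5,"y": 0.38,"z": 0.05,"ax": 0,"ay": 0,"az": 0},
  ],
)

```text
time: 8.27
tool_pos: [0.5433, -0.1918, 0.1804]
tool_rot: [-0.083, -0.702, -0.083, 0.702]
contact_force: [-0.7, -0.3, 1.7]
gripper_width: 0.002
```

Run:
```python
from h import *
from plant import cams
rows([tabp(e,.318) for e in(.2,.15,.1,.05,0)])
b=cams.grab_frame("scene")["img"]
cv2.imwrite("pics/p8.png",cv2.resize(b[80:260,80:300],(660,540),interpolation=3))
```

```text
t 8.2667 tcp [ 0.5433 -0.1918  0.1804] F [-0.67 -0.27  1.74]
[-0.27 -0.05  0.02]
[0.36 0.07 0.03]
[0.99 0.15 0.04]
[1.62 0.21 0.05]
[2.26 0.23 0.05]
```

View pics/p8.png

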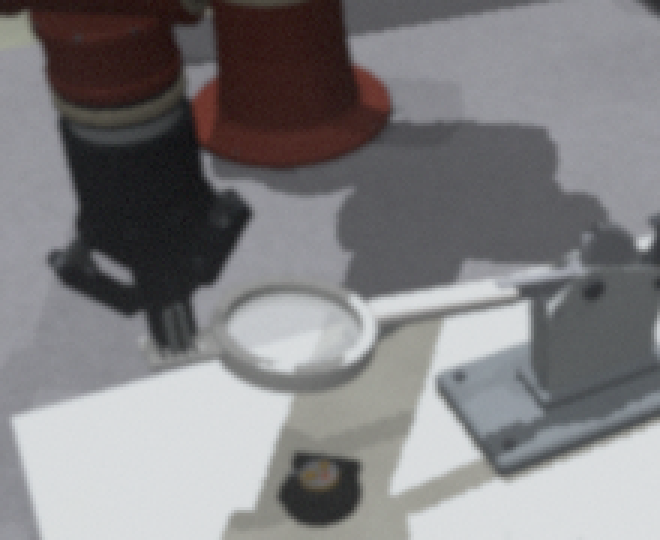

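The tip (170,345) is still on the tab and the arm is near 0.17 rad. I continue to the stop, slowing at the end.

drive_tool(
  series=[
    {"x": 0.3,"y": 0.05,"z": 0.03,"ax": 0,"ay": 0,"az": 0},
    {"x": 0.6,"y": 0.1,"z": 0.03,"ax": 0,"ay": 0,"az": 0},
    {"x": 0.9,"y": 0.15,"z": 0.03,"ax": 0,"ay": 0,"az": 0},
    {"x": 1.2,"y": 0.18,"z": 0.03,"ax": 0,"ay": 0,"az": 0},
    {"x": 1.5,"y": 0.2,"z": 0.03,"ax": 0,"ay": 0,"az": 0},
  ],
)

```text
time: 8.73
tool_pos: [0.544, -0.1967, 0.143]
tool_rot: [-0.083, -0.702, -0.083, 0.702]
contact_force: [-0.3, 0.1, 1.2]
gripper_width: 0.003
```

drive_tool(
  series=[
    {"x": 0.2,"y": 0,"z": 0,"ax": 0,"ay": 0,"az": 0},
    {"x": 0.4,"y": 0,"z": 0,"ax": 0,"ay": 0,"az": 0},
    {"x": 0.55,"y": 0,"z": 0,"ax": 0,"ay": 0,"az": 0},
    {"x": 0.65,"y": 0,"z": 0,"ax": 0,"ay": 0,"az": 0},
    {"x": 0.7,"y": 0,"z": 0,"ax": 0,"ay": 0,"az": 0},
  ],
)

```text
time: 9.15
tool_pos: [0.5439, -0.1967, 0.126]
tool_rot: [-0.083, -0.702, -0.083, 0.702]
contact_force: [-0.7, -1.0, 0.9]
gripper_width: 0.005
```

drive_tool(
  series=[
    {"x": 0.05,"y": 0,"z": 0,"ax": 0,"ay": 0,"az": 0},
    {"x": 0.1,"y": 0,"z": 0,"ax": 0,"ay": 0,"az": 0},
    {"x": 0.1,"y": 0,"z": 0,"ax": 0,"ay": 0,"az": 0},
  ],
)

```text
time: 9.4
tool_pos: [0.5441, -0.1966, 0.124]
tool_rot: [0.083, 0.702, 0.083, -0.702]
contact_force: [-1.3, -0.3, 1.6]
gripper_width: 0.004
```

drive_tool(
  series=[
    {"x": 0.05,"y": 0,"z": 0,"ax": 0,"ay": 0,"az": 0},
    {"x": 0.1,"y": 0,"z": 0,"ax": 0,"ay": 0,"az": 0},
    {"x": 0.1,"y": 0,"z": 0,"ax": 0,"ay": 0,"az": 0},
  ],
)

```text
time: 9.65
tool_pos: [0.5443, -0.1966, 0.1239]
tool_rot: [-0.083, -0.702, -0.083, 0.702]
contact_force: [-6.2, 2.1, 12.5]
gripper_width: 0.001
```

drive_tool(
  series=[
    {"x": 0.04,"y": 0,"z": 0,"ax": 0,"ay": 0,"az": 0},
    {"x": 0.08,"y": 0,"z": 0,"ax": 0,"ay": 0,"az": 0},
    {"x": 0.08,"y": 0,"z": 0,"ax": 0,"ay": 0,"az": 0},
  ],
)

```text
time: 9.9
tool_pos: [0.5443, -0.1967, 0.1238]
tool_rot: [-0.083, -0.702, -0.083, 0.702]
contact_force: [-9.9, 4.3, 20.2]
gripper_width: 0.001
```

The arm is against its stop: force rises with no motion at z = 0.124, the expected level height. I'll let go straight up.

drive_tool(
  series=[
    {"x": -0.3,"y": 0,"z": 0,"ax": 0,"ay": 0,"az": 0},
    {"x": -1,"y": 0,"z": 0,"ax": 0,"ay": 0,"az": 0},
    {"x": -2.4,"y": 0,"z": 0,"ax": 0,"ay": 0,"az": 0},
    {"x": -3.8,"y": 0,"z": 0,"ax": 0,"ay": 0,"az": 0},
    {"x": -5.2,"y": 0,"z": 0,"ax": 0,"ay": 0,"az": 0},
  ],
)

```text
time: 10.32
tool_pos: [0.5435, -0.1961, 0.2498]
tool_rot: [-0.083, -0.702, -0.084, 0.703]
contact_force: [0.8, -0.0, 0.0]
gripper_width: 0.0
```

drive_tool(
  series=[
    {"x": -1,"y": 1,"z": 0,"ax": 0,"ay": 0,"az": 0},
    {"x": -2,"y": 2.5,"z": 0,"ax": 0,"ay": 0,"az": 0},
    {"x": -2,"y": 4,"z": 0,"ax": 0,"ay": 0,"az": 0},
    {"x": -2,"y": 5.5,"z": 0,"ax": 0,"ay": 0,"az": 0},
    {"x": -2,"y": 7,"z": 0,"ax": 0,"ay": 0,"az": 0},
  ],
)

```text
time: 10.73
tool_pos: [0.5855, -0.3683, 0.3001]
tool_rot: [0.084, 0.703, 0.083, -0.702]
contact_force: [0.1, 0.4, -0.1]
gripper_width: 0.001
```

drive_tool(
  series=[
    {"x": 0,"y": 0,"z": 0,"ax": 0,"ay": 0,"az": 0},
    {"x": 0,"y": 0,"z": 0,"ax": 0,"ay": 0,"az": 0},
    {"x": 0,"y": 0,"z": 0,"ax": 0,"ay": 0,"az": 0},
  ],
)

```text
time: 10.98
tool_pos: [0.5848, -0.3663, 0.2985]
tool_rot: [-0.083, -0.702, -0.084, 0.702]
contact_force: [0.3, -0.3, -0.6]
gripper_width: -0.003
```

Run:
```python
from h import *
from plant import cams
print(st()["tool_pos"],st()["contact_force"])
b=cams.grab_frame("scene")["img"];a=cams.grab_frame("top")["img"]
cv2.imwrite("pics/p9s.png",cv2.resize(b[100:300,100:380],(784,560),interpolation=3))
cv2.imwrite("pics/p9t.png",cv2.resize(a[120:300,125:405],None,fx=2.85,fy=2.85,interpolation=3))
for e in(0,.03,.06): print(e,[(proj("scene",tabp(e,r,h))-[100,100])*2.8 for r,h in((.337,.004),(.312,.004))])
d=cv2.absdiff(a,cv2.imread("pics/top0.png")).max(2)
for n,(y0,y1,x0,x1) in dict(cover=(120,168,142,200),pot=(124,156,244,276),driver=(252,290,255,320)).items():
    A=cv2.cvtColor(cv2.imread("pics/top0.png"),6)[y0:y1,x0:x1].astype(np.float32);B=cv2.cvtColor(a,6)[y0:y1,x0:x1].astype(np.float32);print(n,cv2.phaseCorrelate(A,B))
```

```text
[ 0.58475944 -0.36627556  0.29852359] [ 0.25822199 -0.28535229 -0.61675687]
0 [array([ 86.61579264, 334.33901962]), array([120.28967234, 323.10480116])]
0.03 [array([ 84.47784915, 324.12917081]), array([118.57103236, 313.66818265])]
0.06 [array([ 82.72991894, 313.64278584]), array([117.21133556, 303.99034488])]
cover ((-0.04559682142038923, -0.1882862776283183), 0.9527064563499557)
pot ((-0.05253955026723389, 0.11527912941807372), 0.9287750599905849)
driver ((-0.013258172534456492, 0.30221520141715885), 0.5879600346088409)
```

View pics/p9s.png

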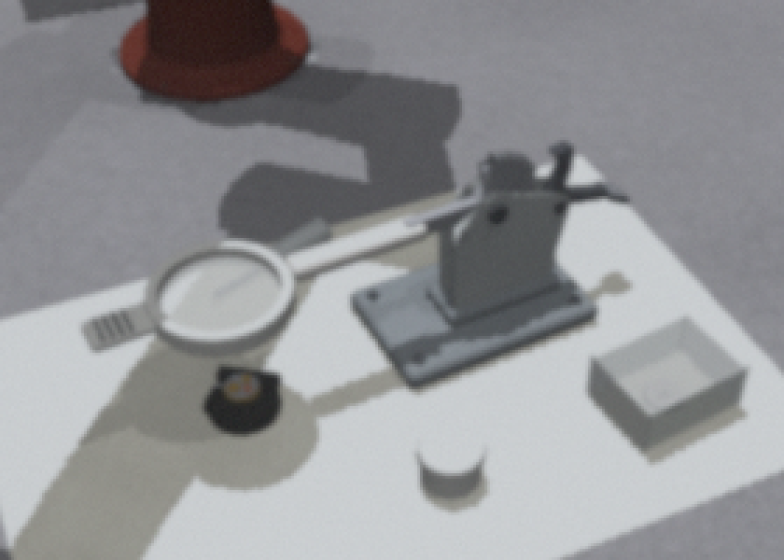

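View pics/p9t.png

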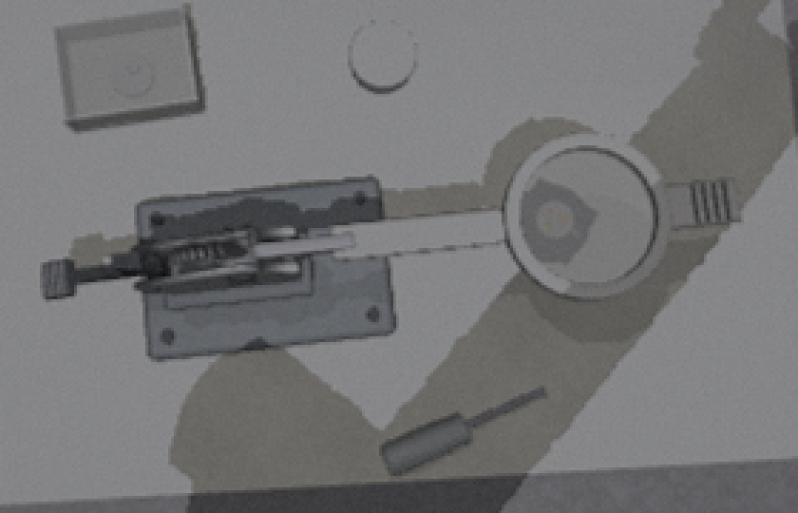

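The arm lies level: the tab end at about (87,333) and middle at about (120,325) match the projection for 0 rad. The pawl's tail is down at (600,192) with the hook clear at (562,160), the loose items are unmoved, and the robot is clear. I'm handing in.

```bash
python3 -c "
from plant import workorder;print(workorder.job_done())"
```

```text
the job is handed in; nothing more can be done
None
```

I pressed the pawl free with the shut fingertips and pushed the lens arm down by its grip tab to its stop. I then lifted off, moved clear and handed the job in at about 11 s of the 48 s allowed. No verdict was reported.

Last checks:
- **Lens arm:** on the stop the push force rose to about 20 N vertically, with the tip held at z = 0.124 m, the expected level height. After letting go, the tab's picture position matches the projection for 0 rad. Down the arc the tip moved at roughly 0.1 m/s with about 1–2.5 N, well below the slam limit.
- **Pawl:** in the final pictures the tail is down and the hook is clear. This is read by eye; I did not measure the angle.
- **Loose items:** picture comparison shows the cover and pot moved less than 0.2 pixel. The screwdriver reads 0.3 pixel, but that match is weaker because a shadow lies across it. I checked the holder by eye only, and it looks unchanged.
- **Robot:** it touches nothing, and the contact force is within sensor noise.

One reading disagreed: I measured the thumb pad at 110 mm above the bench at the start, 4 mm or more below what the description implies. It did not affect the press.

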